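# Post a packed carton through a spring flap

### The job

Post the small carton that stands on top of the parcel drop box: press the flap's black bar down with one finger and keep it down, and with the other finger push the carton along the top over the edge so that it drops into the box, then let the flap close. The flap must be open before the carton gets to it (never slide the carton onto the shut flap); do not pick the carton up, and leave the other things on the table alone.

Things in the scene. Friction and masses are not known exactly. Their poses are not given: they have to be found in the camera images.
- drop_box: Fixed grey sheet-metal parcel drop box on the table, 320 x 190 mm, flat top (deck) at z = 170 mm, inside floor at 6 mm, far wall clear. Origin at table level straight below the sill, the edge where deck ends and mouth begins. Its x axis points away from the robot, the way the carton is pushed; y to the left. In its frame the deck in front of the mouth spans x -160 to 0, y -75 to 115 mm.
- mouth (a point): Centre of the flap's flat part, level with the deck, fixed to the box (does not move with the flap); box frame x 65, y -2 mm. The mouth in the deck spans x 0 to 130, y -62 to 99 mm in the box frame and is closed by an aluminium flap, flat and flush with the deck over y -60 to 55 mm.
- flap (a joint): Flap angle in rad: 0 shut, stop at 1.25 fully open. It hangs on a shaft along the box's x at y 85 mm, 27 mm above the deck, and its right side swings down into the box when the bar is pressed straight down; a spring shuts it when let go. Full opening takes about 8 to 11 N. Bearing blocks at the shaft's ends (x -152 and 140 mm) stand 34 mm above the deck.
- bar (a point): Top of the black round press bar (12 mm thick) that opens the flap; point at its x -50 mm. It runs along the box's x from -145 to 45 mm, so also beside the carton. Shut: top 52 mm above the deck, y 57 mm. Pressed, it sinks in an arc round the shaft (34 mm radius, y 51 mm halfway); fully open: top 13 mm above the deck, y 58 mm. A finger can slide along it while pressing.
- carton: Small closed cardboard carton to be posted, 60 (x) x 52 (y) x 40 mm high, about 90 g, loose on the deck in front of the mouth, its centre 52 to 78 mm to the right of the bar, turned up to 0.22 rad to the box. Origin: centre of its underside. Its weight alone does not open the flap.
- long_carton: Bystander: closed cardboard carton 120 x 70 x 55 mm high, loose on the table beside the drop box. Origin: centre of its underside.
- tape_roll: Bystander: cardboard tape core lying flat on the table, 90 mm across, 48 mm high. Origin: centre of its underside.
- thread_cone: Bystander: grey cone of thread standing on the table, 64 mm across, 105 mm high. Origin: centre of its underside.
Mind the look-alikes: they are no part of the job. Leave any green or turquoise look-alike of the carton alone.

How it is judged:
By the outcome, as a careful person would: the job done as asked, in the order asked, and still so for the second after the job is handed in, with the robot touching nothing.
It also fails if it takes over 42 s, if anything falls off the work surface, if the arm or the gripper's body presses on something with over 40 N, if the wrist force passes 120 N, or if a joint passes its speed limit or range.

### The arm

A 6-joint arm with a two-finger parallel gripper is mounted at the origin on the work surface. World frame = base frame: x ahead of the robot, y to its left, z up, the work surface at z = 0. Lengths are in m, angles in rad, forces in N, time in s.
With the tool pointing down it reaches from about 0.25 to 0.725 m from the base axis. Payload 4 kg.
Tool frame: the origin (TCP) lies midway between the tips of the shut fingers; the grasp point (between the pads) lies 19 mm behind it; y points along the fingers, x is the direction in which the jaws open and shut, and the axes are right-handed (so a half turn about y gives the same grasp; the last joint's range is limited). The gripper opens to 85 mm and grips with 20 to 120 N. Pads are 22 mm wide; open, the fingers measure 114 mm over their backs; the gripper's body (76 mm by 85 mm) begins 54 mm behind the grasp point. The pads swing forward as they close: fully open they stand 13 mm farther back than shut.
Start: joints at [-1.142, 0.241, 0.005, 1.335, 0, 1.571], TCP at [0.208, -0.455, 0.231] pointing down, gripper open.
Joint ranges: [-2.72, 2.72], [-1.05, 1.87], [-1.09, 1.28], [-1.99, 2.15], [-1.42, 1.44], [-3.14, 3.14]. Speed limits (rad/s): [2.79, 2.79, 3.14, 3.14, 3.14, 3.14].

### API

Orientations are given as a unit quaternion [x, y, z, w].
In Python, from workcell import bot gives the robot as it stands. The module is installed in compiled form; this text tells all that it offers.
- The arm moves only by the shell command python3 -m inch 'ROWS'. ROWS is text: rows parted by semicolons, each of 7 numbers parted by spaces: the turn, a rotation vector about the tool's x, y, z in degrees, then the shift along the tool's x, y, z in mm, then the closure, from 0 (fully open) to 1 (shut). In form: ax ay az dx dy dz fingers; .... A call has 1 to 12 rows; each row shifts and turns the commanded pose from where the row before left it, along the tool's axes as they then stand; what a row does not reach is not made up. A row lasts 1/8 s, in which the tool goes at most 62.5 mm and 10.7 degrees, less where a joint would pass 70% of its speed; a pose out of reach is approached as far as the arm can. A call with a gripper value outside its range is refused whole. The fingers move at their own pace and stop on an object; the grip force is fixed at half the most. Time passes only in rows, so rows that do not move let the fingers close. It gives the time, the measured TCP pose, the force and the opening at its end, in the units of the state.
- bot.get_obs(): the state, without advancing time (a new reading comes with each control period).
- bot.camera(name): name is "scene" or "top" or "wrist"; returns a dict with "color" (480x640x3 uint8, blue, green, red), "fx", "fy", "cx", "cy" (pixels), "extrinsics" (4x4, takes a point from world to camera coordinates). Camera axes: x right, y up, looking along -z (the intrinsics and any distortion apply to the point x, -y, -z); pixel columns grow to the right and rows downward; lengths in m; the calibration is good to about 2 mm. The wrist camera is an equidistant fisheye: a pixel r from the principal point sees the ray r / f radians off the axis. A picture is of the moment at which its call begins. There is no depth.
- bot.job_done(): hands the job in, once; it reports no verdict.
Trained networks look in the newest picture that a camera, given by its name, has taken for a name from the list of things; names that differ only in an ending like _2 or _b are one class to them, and where a whole thing is asked for, a point or a joint stands for the part that bears it (a point fixed in the world has none). Each returns a list of dicts, best first, with "conf" (0 to 1); they miss things now and then, are a little off and sometimes report something else, mostly with a low value. They report only what shows in the picture. A call takes as long as a camera call. They do not tell look-alikes from the thing itself.
- bot.look_for(name, camera): "extent" ([left, top, right, bottom] in pixels, round what is visible of it).
- bot.cut_out(name, camera): "region" (480x640 bool, what is visible of it) and "extent" ([left, top, right, bottom] in pixels, round what is visible of it).
- bot.spot_point(name, camera): "point" ([column, row] in pixels: a listed point, or the origin of a listed thing).
The state is a dict: "clock": time; "joint_pos": joint angles; "joint_vel": joint speeds; "tau": joint torques, N m; "eef_pos": TCP position; "tool_rot": TCP orientation; "ft_force": force on the tool from outside, world axes, zero at the start; "ft_torque": the same for the moment, N m; "grip_width": finger opening in m.
Only numpy, scipy, OpenCV 4.12 (cv2) and the standard library are available. Lean on these libraries where they do the work, as an engineer would, in place of code of your own. Each camera call takes 0.05 s, during which the arm holds its last target.

## Working session

There is one attempt and no reset: what is moved stays moved. The work goes in short steps, Python scripts to look and compute and a shell command to move; the robot and the scene stay as the last step left them, time stands still between calls to the robot, and variables do not carry over. Pictures are saved under pics/ and viewed, and the job is handed in when it is done.

```bash
mkdir -p pics; python3 - <<'E'
from workcell import bot
import cv2
o=bot.get_obs()
print(o)
for c in ["scene","top","wrist"]:
    d=bot.camera(c); cv2.imwrite(f"pics/{c}0.png",d["color"])
    print(c,d["fx"],d["fy"],d["cx"],d["cy"],d["extrinsics"].round(4).tolist(),[k for k in d])
    for n in ["drop_box","carton"]:
        print(n,[(r["conf"],r["extent"]) for r in bot.look_for(n,c)])
    for n in ["drop_box","carton","mouth","bar"]:
        print(n,[(r["conf"],r["point"]) for r in bot.spot_point(n,c)])
E
```

```text
{'clock': 0.0, 'joint_pos': array([-1.14204910e+00,  2.41416064e-01,  3.71740389e-03,  1.33522890e+00,
       -8.63187915e-06,  1.57079446e+00]), 'joint_vel': array([ 2.12864669e-04,  4.77162828e-04, -8.70178079e-06, -9.65295328e-04,
       -4.66446794e-04,  1.48450121e-03]), 'tau': array([ 1.11957637e-03, -3.72318006e+01,  2.52407902e+01,  1.70358951e-02,
        5.08195922e-05, -6.09120178e-06]), 'eef_pos': array([ 0.2075943 , -0.45415582,  0.23040884]), 'tool_rot': array([-0.59451795,  0.38282204, -0.38155082,  0.59532735]), 'ft_force': array([1.17023335, 0.48382264, 1.02252551]), 'ft_torque': array([0.00835534, 0.06825671, 0.04498743]), 'grip_width': 0.08544404250545476}
scene 461.20337173172277 461.20337173172277 310.5067310304637 246.97388745628604 [[-0.4653, 0.8851, -0.0004, 0.2458], [-0.7098, -0.3728, 0.5977, 0.3439], [0.5289, 0.2784, 0.8017, -1.2232], [0.0, 0.0, 0.0, 1.0]] ['color', 'fx', 'fy', 'cx', 'cy', 'extrinsics']
drop_box [(0.81, [188.6, 158.6, 405.0, 370.1]), (0.29, [291.5, 175.6, 335.7, 222.4])]
carton [(0.94, [131.8, 272.0, 173.4, 314.5]), (0.86, [414.8, 265.6, 453
[... 550 characters left out ...]
)]
carton [(0.85, [318.4, 254.0, 352.1, 289.1]), (0.82, [212.7, 329.3, 245.1, 364.5]), (0.59, [413.0, 159.5, 444.5, 191.7]), (0.56, [201.3, 278.7, 233.8, 304.2])]
drop_box [(0.75, [338.0, 251.0])]
carton [(0.91, [426.5, 177.1]), (0.84, [229.2, 344.9]), (0.7, [336.8, 273.4]), (0.56, [221.3, 292.0])]
mouth [(0.89, [356.5, 212.2]), (0.28, [414.2, 259.8])]
bar [(0.89, [307.2, 256.7])]
wrist 371.64829954431775 371.64829954431775 318.54606305944975 237.8233570521229 [[0.4147, -0.9099, -0.0002, -0.5007], [0.869, 0.3961, -0.2966, 0.0384], [0.2699, 0.1228, 0.955, -0.3794], [0.0, 0.0, 0.0, 1.0]] ['color', 'fx', 'fy', 'cx', 'cy', 'extrinsics']
drop_box []
carton []
drop_box []
carton []
mouth []
bar []
```

View pics/scene0.png

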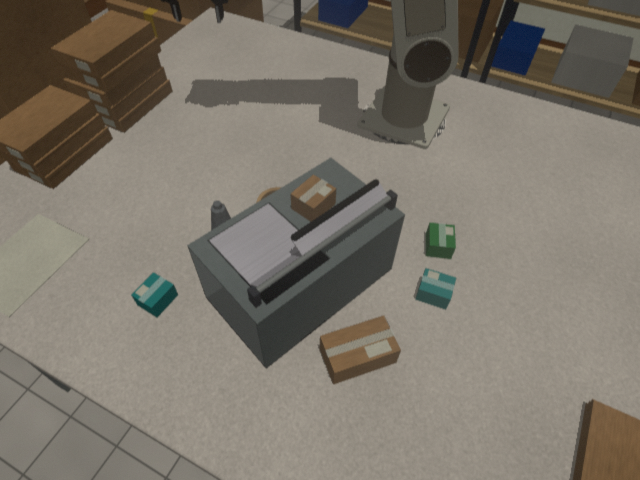

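View pics/top0.png

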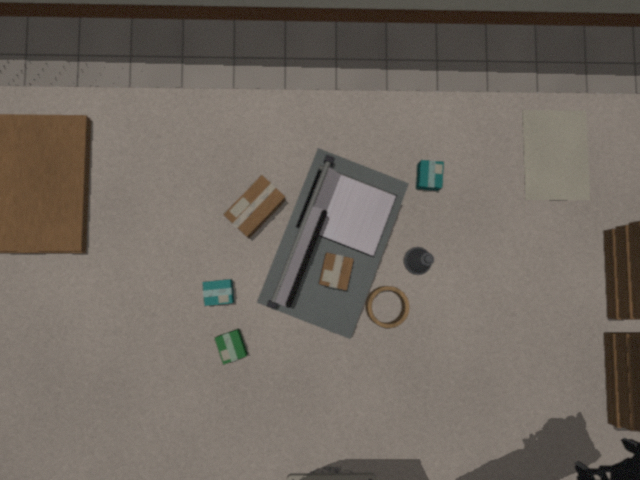

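Top view: the brown carton is on the deck at about (337,271). The bar runs from about (325,212) to (290,305). The green and turquoise look-alikes are all on the table. Next I'll fit the box and carton poses.

```bash
cat > h.py <<'E'
import numpy as np, cv2
from scipy.optimize import least_squares
from scipy.spatial.transform import Rotation as R
def proj(d,P):
    P=np.atleast_2d(P); E=d["extrinsics"]; c=P@E[:3,:3].T+E[:3,3]
    return np.c_[d["cx"]+d["fx"]*c[:,0]/-c[:,2], d["cy"]+d["fy"]*-c[:,1]/-c[:,2]]
def back(d,uv,z):
    uv=np.atleast_2d(uv).astype(float);E=d["extrinsics"];Rm=E[:3,:3];C=-Rm.T@E[:3,3]
    r=np.c_[(uv[:,0]-d["cx"])/d["fx"],-(uv[:,1]-d["cy"])/d["fy"],-np.ones(len(uv))]@Rm
    return C+r*((z-C[2])/r[:,2])[:,None]
def w(pose,p):
    p=np.atleast_2d(np.array(p,float))/1000; c,s=np.cos(pose[2]),np.sin(pose[2])
    return np.c_[pose[0]+c*p[:,0]-s*p[:,1],pose[1]+s*p[:,0]+c*p[:,1],p[:,2]]
E
python3 - <<'E'
from h import *
from workcell import bot
for c in ["top","scene"]:
    d=bot.camera(c);img=d["color"]
    x0,y0,x1,y1=(240,135,420,350) if c=="top" else (180,150,410,380)
    k=2.6
    z=cv2.resize(img[y0:y1,x0:x1],None,fx=k,fy=k,interpolation=cv2.INTER_CUBIC)
    cv2.imwrite(f"pics/{c}z.png",np.clip(z*1.5,0,255).astype('uint8'))
    for r in bot.cut_out("drop_box",c)[:1]:
        m=r["region"].astype('uint8'); cn=max(cv2.findContours(m,0,2)[0],key=cv2.contourArea)
        print(c,r["conf"],m.sum(),cv2.approxPolyDP(cv2.convexHull(cn),4,True)[:,0].tolist())
    for r in bot.cut_out("carton",c):
        m=r["region"].astype('uint8'); cn=max(cv2.findContours(m,0,2)[0],key=cv2.contourArea)
        print(r["conf"],m.sum(),cv2.minAreaRect(cn))
E
```

```text
top 0.71 15645 [[318, 148], [407, 183], [349, 337], [257, 302]]
0.83 794 ((429.001953125, 174.96888732910156), (27.072175979614258, 30.378225326538086), 3.5763344764709473)
0.74 717 ((217.6827850341797, 292.1930847167969), (24.249282836914062, 30.39464569091797), 85.2363510131836)
0.66 713 ((230.4454345703125, 346.3440856933594), (28.126976013183594, 25.625751495361328), 70.70995330810547)
scene 0.95 24444 [[331, 158], [396, 195], [403, 217], [392, 265], [266, 366], [210, 303], [188, 245]]
0.91 1224 ((155.00001525878906, 294.0000305175781), (33.941123962402344, 39.59798049926758), 45.0)
0.72 993 ((441.0, 240.0), (36.0, 30.0), 90.0)
0.68 1425 ((313.06787109375, 197.57467651367188), (38.20780944824219, 45.20360565185547), 47.72631072998047)
0.67 1150 ((435.3500671386719, 287.95001220703125), (34.78504943847656, 35.10127639770508), 18.43494987487793)
```

View pics/topz.png

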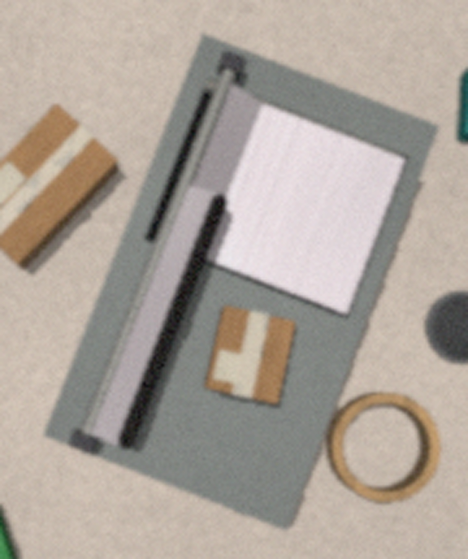

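View pics/scenez.png

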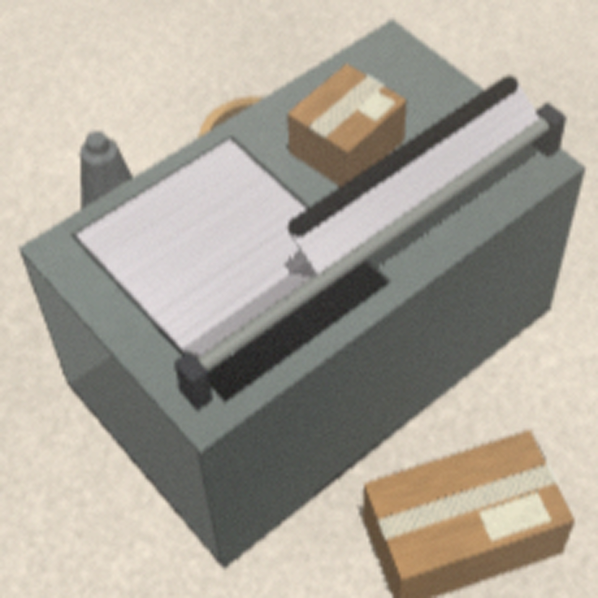

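```bash
python3 - <<'E'
from h import *
from workcell import bot
T=bot.camera("top");S=bot.camera("scene")
tu=lambda a:np.array(a)/2.6+[240,135]
su=lambda a:np.array(a)/2.6+[180,150]
bc=[[160,115,170],[160,-75,170],[-160,-75,170],[-160,115,170]]
tb=tu([[203,36],[437,126],[291,528],[46,435]]); sb=su([[203,452],[22,248],[393,20],[584,168]])
f=lambda p:np.r_[(proj(T,w(p,bc))-tb).ravel(),(proj(S,w(p,bc))-sb).ravel()]
r=least_squares(f,[.5,0,-.36],loss='soft_l1');box=r.x;print("box",box,r.fun.round(1))
for nm,ff in (("T",lambda p:(proj(T,w(p,bc))-tb).ravel()),("S",lambda p:(proj(S,w(p,bc))-sb).ravel())): print(nm,least_squares(ff,box).x)
# carton
top=np.array([[30,26,210],[30,-26,210],[-30,-26,210],[-30,26,210]])
ct=tu([[221,307],[296,321],[281,405],[206,388]])
print(back(T,ct,.21).round(4).tolist())
cs=su([[348,63],[289,117],[350,145],[406,103],[345,187],[404,148],[290,153]])
# scene: which corner? 
print(back(S,cs[:4],.21).round(4).tolist())
cs3=[[-30,-26,210],[30,-26,210],[30,26,210],[-30,26,210],[30,26,170],[-30,26,170],[30,-26,170]]
g=lambda p:np.r_[(proj(T,w(p,top))-ct).ravel(),(proj(S,w(p,cs3))-cs).ravel()]
r=least_squares(g,[.45,0,box[2]],loss='soft_l1');c=r.x;print("carton",c,r.fun.round(1))
d=c[:2]-box[:2];cc,s=np.cos(box[2]),np.sin(box[2])
print("in box",1000*(cc*d[0]+s*d[1]),1000*(-s*d[0]+cc*d[1]),c[2]-box[2])
np.save("box.npy",box)
# bar check
print(proj(T,w(box,[[-145,57,222],[45,57,222]]))*1, proj(S,w(box,[[-145,57,222],[45,57,222]])))
E
```

```text
box [ 0.57534274 -0.01291546 -0.3670507 ] [-1.3 -0.7 -0.  -0.  -2.2  1.3 -1.9  0.7 -1.1  0.  -1.7  0.  -1.1 -0.4
 -0.  -0.7]
T [ 0.57611158 -0.01555652 -0.36271019]
S [ 0.57484949 -0.01126816 -0.36879371]
[[0.5596, 0.0232, 0.21], [0.5499, -0.0298, 0.21], [0.4909, -0.0189, 0.21], [0.5028, 0.0337, 0.21]]
[[0.4907, -0.0131, 0.21], [0.5517, -0.024, 0.21], [0.5549, 0.0217, 0.21], [0.5057, 0.0371, 0.21]]
carton [ 0.52559483  0.00387883 -0.21830913] [ 0.2 -0.5 -1.   0.3 -2.1  0.1 -1.1  0.5 -1.  -0.4 -1.3 -1.8 -1.   2.5
  0.3 -1.7  0.8  2.   0.  -3.1 -0.9  0.2]
in box -52.46105839329637 -2.17712994312598 0.1487415670740604
[[286.73672567 307.9668302 ]
 [324.76149152 209.81887387]] [[377.77012758 178.43351414]
 [290.97605251 237.19008568]]
```

Box fit: origin (0.576, -0.013), yaw -0.366. The carton in the box frame is at (-52, -2), yaw 0.15. The projected bar matches the picture. Next I'll work out the approach.

```bash
cat > rel.py <<'E'
import sys
from h import *
from workcell import bot
# usage: rel.py bx by z(mm): prints pose in box frame and tool-frame shift to goal (orientation: tool y down, tool x = +-box y)
box=np.load("box.npy"); o=bot.get_obs(); Rt=R.from_quat(o["tool_rot"]).as_matrix(); p=o["eef_pos"]
c,s=np.cos(box[2]),np.sin(box[2]); B=np.array([[c,-s,0],[s,c,0],[0,0,1]])
print("t",round(o["clock"],2),"box-frame TCP mm",((B.T@(p-[box[0],box[1],0]))*1000).round(1),"width",round(o["grip_width"]*1000,1),"F box",(B.T@o["ft_force"]).round(1),"q",o["joint_pos"].round(2))
print("tool axes in box frame (cols)\n",(B.T@Rt).round(3))
if len(sys.argv)>3:
    g=w(box,[float(a) for a in sys.argv[1:4]])[0]
    for sg in (1,-1):
        x=sg*B[:,1]; y=np.array([0,0,-1.]); G=np.c_[x,y,np.cross(x,y)]
        print(sg,"rotvec deg",np.degrees(R.from_matrix(Rt.T@G).as_rotvec()).round(1),"shift in goal axes",(G.T@(g-p)*1000).round(1),"shift in present axes",(Rt.T@(g-p)*1000).round(1))
E
python3 - <<'E'
from h import *
box=[0.576,-0.0135,-0.366];np.save("box.npy",box)
E
python3 rel.py -112 25 300
```

```text
t 1.45 box-frame TCP mm [-185.8 -543.7  231.3] width 85.2 F box [ 0.1  0.3 -0.2] q [-1.14  0.24  0.    1.34  0.    1.57]
tool axes in box frame (cols)
 [[ 0.714 -0.     0.7  ]
 [-0.7    0.     0.714]
 [-0.    -1.     0.   ]]
1 rotvec deg [  -0.  -134.5    0. ] shift in goal axes [568.7 -68.7 -73.8] shift in present axes [-345.7  -68.7  457.6]
-1 rotvec deg [-0.  45.5 -0. ] shift in goal axes [-568.7  -68.7   73.8] shift in present axes [-345.7  -68.7  457.6]
```

```bash
python3 -m inch '0 0 0 0 -45 0 0.53; 0 0 0 0 -45 0 0.53; 0 9.1 0 0 0 0 0.53; 0 9.1 0 0 0 0 0.53; 0 9.1 0 0 0 0 0.53; 0 9.1 0 0 0 0 0.53; 0 9.1 0 0 0 0 0.53; 0 0 0 0 0 0 0.53'; python3 rel.py -112 25 300
```

```text
clock: 2.45
eef_pos: [0.2079, -0.4547, 0.3213]
tool_rot: [-0.401, 0.582, -0.582, 0.401]
ft_force: [0.7, 0.2, -0.1]
grip_width: 0.0401
t 2.45 box-frame TCP mm [-185.8 -543.7  321.3] width 40.1 F box [ 0.5  0.4 -0.1] q [-1.14  0.22  0.21  1.56 -0.    2.36]
tool axes in box frame (cols)
 [[ 0.003 -0.     1.   ]
 [-1.     0.     0.003]
 [-0.    -1.    -0.   ]]
1 rotvec deg [  -0.  -179.9   -0. ] shift in goal axes [568.7  21.3 -73.8] shift in present axes [-568.5   21.3   75.3]
-1 rotvec deg [ 0.   0.1 -0. ] shift in goal axes [-568.7   21.3   73.8] shift in present axes [-568.5   21.3   75.3]
```

```bash
python3 -m inch '0 0 0 -48 0 6 0.53; 0 0 0 -52 0 7 0.53; 0 0 0 -52 0 7 0.53; 0 0 0 -52 0 7 0.53; 0 0 0 -52 0 7 0.53; 0 0 0 -52 0 7 0.53; 0 0 0 -52 0 7 0.53; 0 0 0 -52 0 7 0.53; 0 0 0 -52 0 7 0.53; 0 0 0 -52 0 7 0.53; 0 0 0 -52 0 6 0.53; 0 0 0 0 0 0 0.53'; python3 rel.py -112 25 240
```

```text
clock: 3.95
eef_pos: [0.4365, -0.0647, 0.3299]
tool_rot: [-0.416, 0.573, -0.527, 0.47]
ft_force: [0.2, 0.1, -0.4]
grip_width: 0.0402
t 3.95 box-frame TCP mm [-111.9  -97.7  329.9] width 40.2 F box [ 0.1  0.2 -0.4] q [-0.22  0.1   0.08  1.56  0.1   3.14]
tool axes in box frame (cols)
 [[ 0.15  -0.016  0.989]
 [-0.984  0.099  0.151]
 [-0.1   -0.995 -0.001]]
1 rotvec deg [  -8.6 -171.1   -0.8] shift in goal axes [1.227e+02 8.990e+01 1.000e-01] shift in present axes [-111.7  101.6   18.6]
-1 rotvec deg [ 0.5  8.7 -5.7] shift in goal axes [-1.227e+02  8.990e+01 -1.000e-01] shift in present axes [-111.7  101.6   18.6]
```

```bash
python3 - <<'E'
from h import *
from workcell import bot
for c in ["top","wrist"]:
    d=bot.camera(c);cv2.imwrite(f"pics/{c}1.png",np.clip(d["color"]*1.4,0,255).astype('uint8'))
E
```

```text
(no output)
```

View pics/wrist1.png

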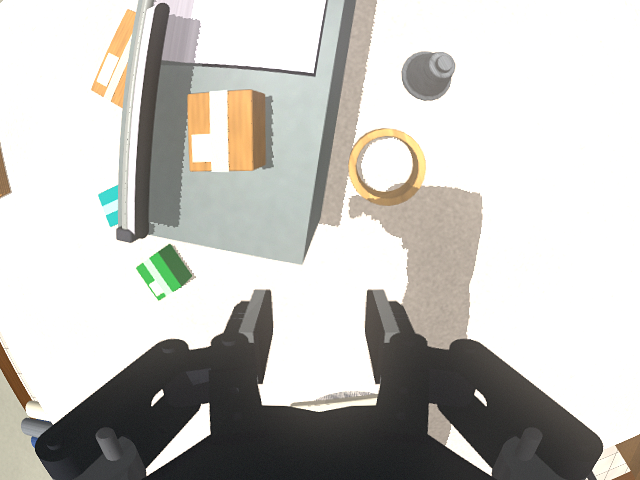

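View pics/top1.png

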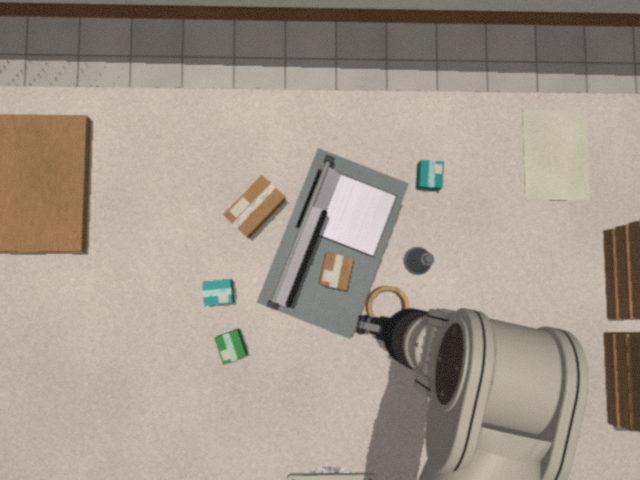

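The last joint hit its 3.14 limit, so I'll use the equivalent grasp half a turn the other way.

```bash
R='x'; python3 -m inch '-0.5 -10 0 0 0 0 0.53; -0.5 -10 0 0 0 0 0.53; -0.5 -10 0 0 0 0 0.53; -0.5 -10 0 0 0 0 0.53; -0.5 -10 0 0 0 0 0.53; -0.5 -10 0 0 0 0 0.53; -0.5 -10 0 0 0 0 0.53; -0.5 -10 0 0 0 0 0.53; -0.5 -10 0 0 0 0 0.53; -0.5 -10 0 0 0 0 0.53; -0.5 -10 0 0 0 0 0.53; -0.5 -10 0 0 0 0 0.53'; python3 rel.py -112 25 240
```

```text
clock: 5.55
eef_pos: [0.4352, -0.0658, 0.3299]
tool_rot: [-0.684, -0.099, 0.123, 0.712]
ft_force: [0.1, 0.2, -1.0]
grip_width: 0.04
t 5.55 box-frame TCP mm [-112.8  -99.2  329.9] width 40.0 F box [ 0.   0.2 -1. ] q [-0.17  0.13  0.13  1.61  0.03  1.09]
tool axes in box frame (cols)
 [[ 0.776 -0.048 -0.629]
 [ 0.63   0.017  0.776]
 [-0.026 -0.999  0.043]]
1 rotvec deg [ -3.  -50.9  -0.3] shift in goal axes [124.2  89.9  -0.8] shift in present axes [81.3 91.9 92. ]
-1 rotvec deg [  0.4 129.   -3.6] shift in goal axes [-124.2   89.9    0.8] shift in present axes [81.3 91.9 92. ]
```

```bash
python3 -m inch '-0.6 -10.2 -0.05 0 0 0 0.53; -0.6 -10.2 -0.05 0 0 0 0.53; -0.6 -10.2 -0.05 0 0 0 0.53; -0.6 -10.2 -0.05 0 0 0 0.53; -0.6 -10.2 -0.05 0 0 0 0.53; 0 0 0 0 0 0 0.53'; python3 rel.py -112 25 240
```

```text
clock: 6.3
eef_pos: [0.4351, -0.0656, 0.33]
tool_rot: [0.584, 0.399, -0.399, -0.584]
ft_force: [-0.8, 0.6, -0.6]
grip_width: 0.04
t 6.3 box-frame TCP mm [-112.9  -99.1  330. ] width 40.0 F box [-1.   0.3 -0.6] q [-0.15  0.1   0.09  1.56 -0.    0.22]
tool axes in box frame (cols)
 [[ 0.006 -0.    -1.   ]
 [ 1.    -0.001  0.006]
 [-0.001 -1.     0.   ]]
1 rotvec deg [-0.  -0.4 -0. ] shift in goal axes [124.1  90.   -0.9] shift in present axes [ 1.242e+02  8.990e+01 -1.000e-01]
-1 rotvec deg [ 1.000e-01  1.796e+02 -0.000e+00] shift in goal axes [-124.1   90.     0.9] shift in present axes [ 1.242e+02  8.990e+01 -1.000e-01]
```

```bash
python3 -m inch '0 -0.4 0 42 0 0 0.53; 0 0 0 41 0 0 0.53; 0 0 0 41 0 0 0.53; 0 0 0 0 40 0 0.53; 0 0 0 0 40 0 0.53; 0 0 0 0 0 0 0.53'; python3 rel.py -112 25 222; python3 - <<'E'
from h import *
from workcell import bot
for c in ["scene","wrist"]:
    d=bot.camera(c);im=d["color"]
    if c=="scene": im=cv2.resize(im[100:360,180:480],None,fx=2.3,fy=2.3)
    cv2.imwrite(f"pics/{c}2.png",np.clip(im*1.3,0,255).astype('uint8'))
E
```

```text
clock: 7.05
eef_pos: [0.4772, 0.0502, 0.2468]
tool_rot: [-0.581, -0.398, 0.404, 0.584]
ft_force: [-0.3, -0.7, 0.4]
grip_width: 0.04
t 7.05 box-frame TCP mm [-115.    24.1  246.8] width 40.0 F box [ 0.  -0.7  0.4] q [ 0.1   0.2  -0.    1.37 -0.    0.47]
tool axes in box frame (cols)
 [[-0.001 -0.008 -1.   ]
 [ 1.    -0.004 -0.001]
 [-0.004 -1.     0.008]]
1 rotvec deg [-0.4  0.1 -0.2] shift in goal axes [ 0.9 24.8 -3. ] shift in present axes [ 1.  24.8 -3.2]
-1 rotvec deg [  -0.4 -179.9    0.7] shift in goal axes [-0.9 24.8  3. ] shift in present axes [ 1.  24.8 -3.2]
```

View pics/wrist2.png

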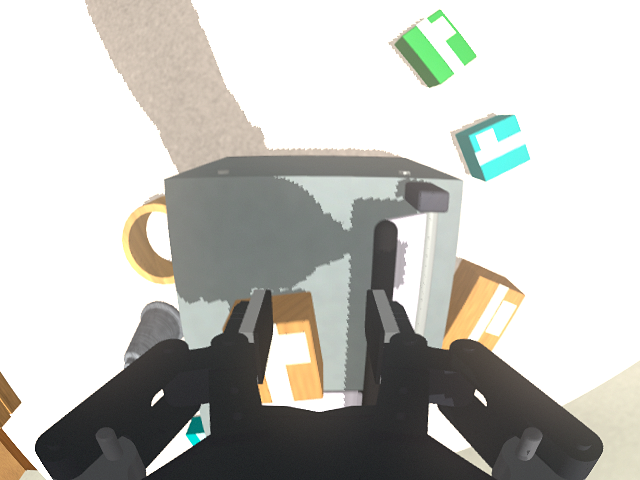

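View pics/scene2.png

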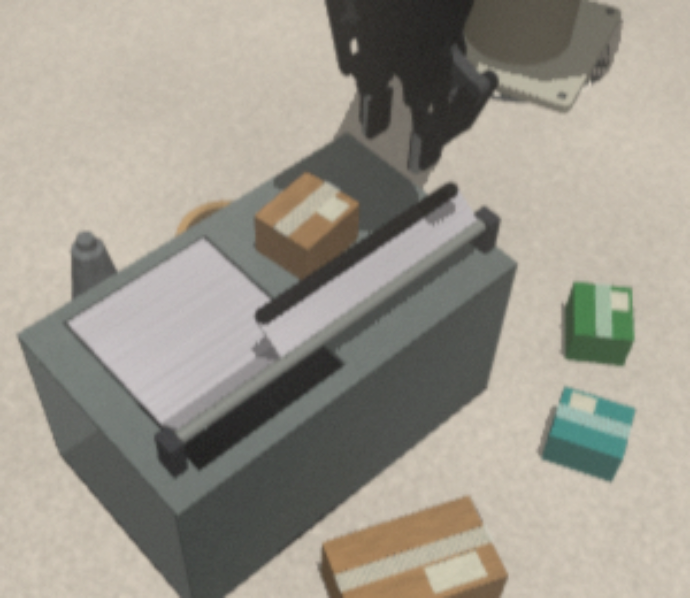

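The wrist view (flipped, looking toward the robot) shows the finger pads are only about 8 mm thick at the tips, around columns 366–386, with the bar around column 385. I'll check the bar's alignment by projecting the model into this view.

```bash
cat >> h.py <<'E'
def fish(d,P):
    P=np.atleast_2d(P);E=d["extrinsics"];c=P@E[:3,:3].T+E[:3,3];x,y,z=c[:,0],-c[:,1],-c[:,2]
    rr=np.hypot(x,y);th=np.arctan2(rr,z);return np.c_[d["cx"]+d["fx"]*th*x/rr,d["cy"]+d["fx"]*th*y/rr]
E
python3 - <<'E'
from h import *
from workcell import bot
box=np.load("box.npy")
d=bot.camera("wrist");im=np.clip(d["color"]*1.0,0,255).astype('uint8')
def line(p,col):
    q=fish(d,w(box,p)); cv2.polylines(im,[np.round(q*8).astype(int)],False,col,1,shift=3)
xs=np.linspace(-145,45,20)
for y in(51,63): line([[x,y,216] for x in xs],(0,0,255))
line([[-160,y,170] for y in range(-75,116,10)],(0,255,0))
line([[x,-75,170] for x in range(-160,100,10)],(0,255,0))
line([[x,115,170] for x in range(-160,100,10)],(0,255,0))
for z in (246,250):
  for y in (44.1,52.6,4,-4.4): line([[-126,y,z],[-104,y,z]],(255,0,255))
cv2.imwrite("pics/ov.png",cv2.resize(im[140:440,140:500],None,fx=2,fy=2))
E
```

```text
(no output)
```

View pics/ov.png

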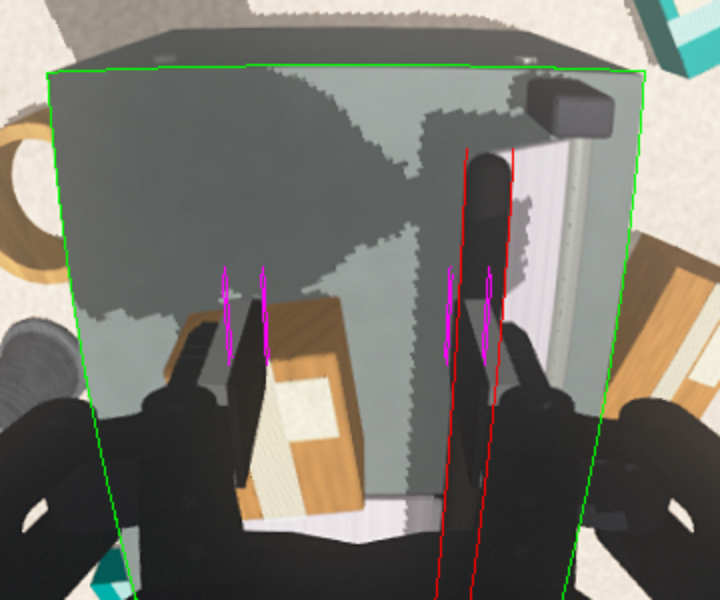

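The box and bar models overlay well, and the pad thickness of about 8.5 mm is confirmed. I'll centre the left pad on y≈54 and come down onto the bar.

```bash
python3 -m inch '-0.4 0.1 -0.2 2 0 0 0.435; 0 0 0 0 0 0 0.435; 0 0 0 0 14 0 0.435; 0 0 0 0 14 0 0.435; 0 0 0 0 0 0 0.435'; python3 rel.py -114 26 176
```

```text
clock: 7.82
eef_pos: [0.4802, 0.0525, 0.2204]
tool_rot: [0.583, 0.403, -0.4, -0.581]
ft_force: [-1.4, 0.1, 0.3]
grip_width: 0.0484
t 7.83 box-frame TCP mm [-113.1   27.3  220.4] width 48.4 F box [-1.3 -0.5  0.3] q [ 0.11  0.21 -0.07  1.29  0.    0.47]
tool axes in box frame (cols)
 [[-0.002  0.005 -1.   ]
 [ 1.     0.002 -0.002]
 [ 0.002 -1.    -0.005]]
1 rotvec deg [0.3 0.1 0.1] shift in goal axes [-1.3 44.4  0.9] shift in present axes [-1.4 44.4  1.1]
-1 rotvec deg [   0.2 -179.9   -0.4] shift in goal axes [ 1.3 44.4 -0.9] shift in present axes [-1.4 44.4  1.1]
```

```bash
python3 -m inch '0 0 0 -1 4 0 0.435; 0 0 0 0 0 0 0.435'; python3 -m inch '0 0 0 0 4 0 0.435; 0 0 0 0 0 0 0.435';python3 -m inch '0 0 0 0 4 0 0.435; 0 0 0 0 0 0 0.435'; python3 rel.py -114 26 176
```

```text
clock: 8.07
eef_pos: [0.4802, 0.0514, 0.2185]
tool_rot: [0.584, 0.403, -0.399, -0.581]
ft_force: [-2.3, 0.1, 7.2]
grip_width: 0.0481
clock: 8.32
eef_pos: [0.4793, 0.0494, 0.2151]
tool_rot: [0.585, 0.402, -0.4, -0.58]
ft_force: [-5.3, -7.2, 11.5]
grip_width: 0.0481
clock: 8.57
eef_pos: [0.4786, 0.0476, 0.211]
tool_rot: [0.586, 0.4, -0.401, -0.579]
ft_force: [-7.1, -12.5, 13.1]
grip_width: 0.0485
t 8.57 box-frame TCP mm [-112.8   22.1  211. ] width 48.5 F box [ -2.2 -14.3  13.1] q [ 0.1   0.21 -0.09  1.27 -0.01  0.47]
tool axes in box frame (cols)
 [[ 0.001  0.008 -1.   ]
 [ 1.    -0.006  0.001]
 [-0.006 -1.    -0.008]]
1 rotvec deg [ 0.4 -0.  -0.3] shift in goal axes [ 3.9 35.   1.2] shift in present axes [ 4.1 35.   1.4]
-1 rotvec deg [  0.5 180.    0.7] shift in goal axes [-3.9 35.  -1.2] shift in present axes [ 4.1 35.   1.4]
```

Contact was at TCP z≈219. Pad friction on the bar is high (about 14 N sideways), so the finger gets dragged along the bar's arc. The pad is still on the bar, so I'll keep going down and follow the arc in y.

```bash
python3 -m inch '0 0 0 0 4 0 0.435; 0 0 0 0 4 0 0.435; 0 0 0 0 0 0 0.435'; python3 rel.py -114 26 176;  python3 - <<'E'
from h import *
from workcell import bot
for c in ["scene","wrist"]:
    d=bot.camera(c);im=d["color"]
    if c=="scene": im=cv2.resize(im[120:320,230:430],None,fx=3,fy=3)
    else: im=cv2.resize(im[140:440,140:500],None,fx=2,fy=2)
    cv2.imwrite(f"pics/{c}3.png",np.clip(im*1.3,0,255).astype('uint8'))
E
```

```text
clock: 8.95
eef_pos: [0.4775, 0.0451, 0.202]
tool_rot: [0.587, 0.398, -0.402, -0.579]
ft_force: [-8.3, -18.2, 9.3]
grip_width: 0.0484
t 8.95 box-frame TCP mm [-113.    19.4  202. ] width 48.4 F box [ -1.2 -20.    9.3] q [ 0.1   0.22 -0.11  1.25 -0.01  0.47]
tool axes in box frame (cols)
 [[ 0.002  0.007 -1.   ]
 [ 1.    -0.012  0.002]
 [-0.012 -1.    -0.007]]
1 rotvec deg [ 0.4 -0.1 -0.7] shift in goal axes [ 6.6 26.   1. ] shift in present axes [ 6.9 25.9  1.2]
-1 rotvec deg [  1.1 179.9   0.6] shift in goal axes [-6.6 26.  -1. ] shift in present axes [ 6.9 25.9  1.2]
```

View pics/wrist3.png

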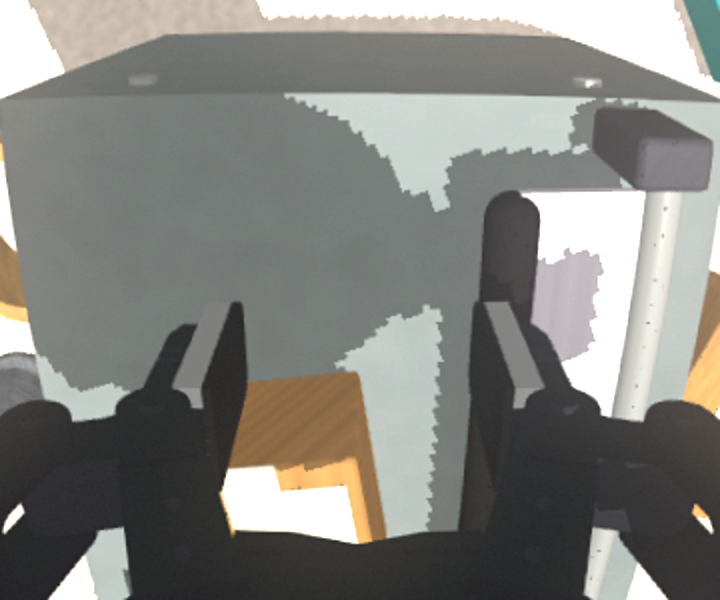

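View pics/scene3.png

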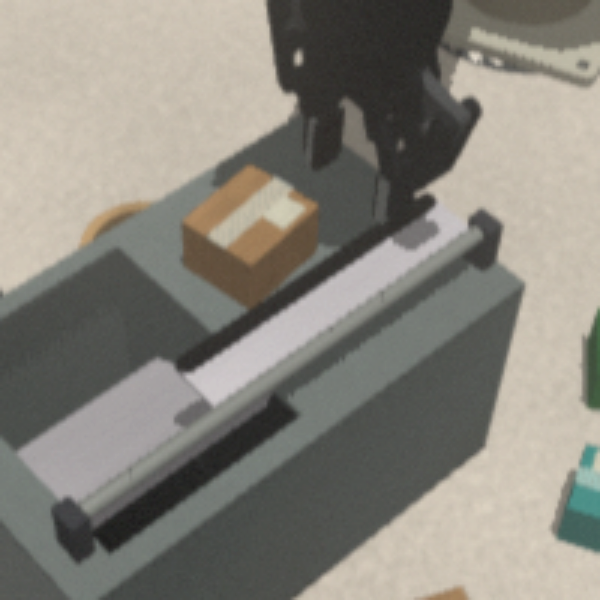

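The flap is opening, but the pad is sitting on the right shoulder of the bar (20 N sideways against 9 N down). I'll lift off, re-seat it farther left and follow the arc. The carton hasn't been touched.

```bash
python3 -m inch '0 0 0 0 -6 0 0.435; 0 0 0 0 -8 0 0.435; 0 0 0 0 -10 0 0.435; 0 0 0 5 -2 0 0.435; 0 0 0 0 0 0 0.435'; python3 rel.py -114 31.5 222
```

```text
clock: 9.68
eef_pos: [0.4822, 0.0567, 0.2275]
tool_rot: [0.583, 0.403, -0.399, -0.581]
ft_force: [-0.9, 0.3, -0.9]
grip_width: 0.0483
t 9.68 box-frame TCP mm [-112.7   32.   227.5] width 48.3 F box [-0.9 -0.1 -0.9] q [ 0.12  0.21 -0.05  1.31 -0.    0.48]
tool axes in box frame (cols)
 [[-0.003  0.006 -1.   ]
 [ 1.     0.003 -0.003]
 [ 0.003 -1.    -0.006]]
1 rotvec deg [0.4 0.2 0.2] shift in goal axes [-0.5  5.5  1.3] shift in present axes [-0.5  5.5  1.3]
-1 rotvec deg [   0.3 -179.8   -0.6] shift in goal axes [ 0.5  5.5 -1.3] shift in present axes [-0.5  5.5  1.3]
```

```bash
python3 -m inch '0 0 0 -0.5 8 0 0.435; 0 0 0 -2.3 4 0 0.435; 0 0 0 -1.7 4 0 0.435; 0 0 0 0 0 0 0.435'; python3 rel.py -114 27.3 211; python3 -m inch '0 0 0 -1 4 0 0.435; 0 0 0 -0.5 4 0 0.435; 0 0 0 0 0 0 0.435'; python3 rel.py -114 25.8 203
```

```text
clock: 10.18
eef_pos: [0.4803, 0.0511, 0.2119]
tool_rot: [0.584, 0.403, -0.399, -0.581]
ft_force: [-3.2, -2.5, 8.1]
grip_width: 0.0483
t 10.18 box-frame TCP mm [-112.5   26.   211.9] width 48.3 F box [-2.1 -3.5  8.1] q [ 0.11  0.21 -0.08  1.27 -0.    0.47]
tool axes in box frame (cols)
 [[-0.001  0.007 -1.   ]
 [ 1.     0.001 -0.001]
 [ 0.001 -1.    -0.007]]
1 rotvec deg [0.4 0.1 0.1] shift in goal axes [1.3 0.9 1.5] shift in present axes [1.3 0.9 1.5]
-1 rotvec deg [ 1.000e-01 -1.799e+02 -6.000e-01] shift in goal axes [-1.3  0.9 -1.5] shift in present axes [1.3 0.9 1.5]
clock: 10.55
eef_pos: [0.4794, 0.0488, 0.2038]
tool_rot: [0.585, 0.402, -0.4, -0.58]
ft_force: [-4.3, -5.1, 7.5]
grip_width: 0.0484
t 10.55 box-frame TCP mm [-112.5   23.6  203.8] width 48.4 F box [-2.2 -6.3  7.5] q [ 0.1   0.21 -0.1   1.25 -0.    0.47]
tool axes in box frame (cols)
 [[-0.001  0.007 -1.   ]
 [ 1.    -0.001 -0.001]
 [-0.001 -1.    -0.007]]
1 rotvec deg [ 0.4  0.  -0. ] shift in goal axes [2.2 0.8 1.5] shift in present axes [2.2 0.7 1.5]
-1 rotvec deg [-1.0e-01 -1.8e+02 -6.0e-01] shift in goal axes [-2.2  0.8 -1.5] shift in present axes [2.2 0.7 1.5]
```

Forces are much better now. I'll continue down the arc.

```bash
python3 -m inch '0 0 0 0.5 4 0 0.435; 0 0 0 0.5 4 0 0.435; 0 0 0 1 4 0 0.435; 0 0 0 0 0 0 0.435'; python3 rel.py -114 26 191; python3 -m inch '0 0 0 1.2 4 0 0.435; 0 0 0 1.5 3 0 0.435;  0 0 0 0 0 0 0.435'; python3 rel.py -114 30 184;  python3 - <<'E'
from h import *
from workcell import bot
for c in ["scene","wrist"]:
    d=bot.camera(c);im=d["color"]
    if c=="scene": im=cv2.resize(im[120:320,190:430],None,fx=3,fy=3)
    else: im=cv2.resize(im[140:440,140:500],None,fx=2,fy=2)
    cv2.imwrite(f"pics/{c}4.png",np.clip(im*1.3,0,255).astype('uint8'))
E
```

```text
clock: 11.05
eef_pos: [0.4807, 0.0509, 0.1917]
tool_rot: [0.585, 0.402, -0.399, -0.58]
ft_force: [-2.0, -4.0, 6.1]
grip_width: 0.048
t 11.05 box-frame TCP mm [-112.1   26.1  191.7] width 48.0 F box [-0.4 -4.5  6.1] q [ 0.11  0.22 -0.12  1.22 -0.    0.47]
tool axes in box frame (cols)
 [[-0.001  0.008 -1.   ]
 [ 1.    -0.    -0.001]
 [-0.    -1.    -0.008]]
1 rotvec deg [ 0.4  0.  -0. ] shift in goal axes [-0.1  0.7  1.9] shift in present axes [-0.1  0.7  1.9]
-1 rotvec deg [  -0.  -180.    -0.7] shift in goal axes [ 0.1  0.7 -1.9] shift in present axes [-0.1  0.7  1.9]
clock: 11.42
eef_pos: [0.4817, 0.0534, 0.1848]
tool_rot: [0.585, 0.402, -0.399, -0.58]
ft_force: [-0.8, -4.8, 7.3]
grip_width: 0.0483
t 11.43 box-frame TCP mm [-112.    28.8  184.8] width 48.3 F box [ 1.  -4.8  7.3] q [ 0.11  0.23 -0.13  1.2  -0.    0.48]
tool axes in box frame (cols)
 [[-0.001  0.008 -1.   ]
 [ 1.    -0.    -0.001]
 [-0.    -1.    -0.008]]
1 rotvec deg [ 0.4  0.  -0. ] shift in goal axes [1.2 0.8 2. ] shift in present axes [1.2 0.8 2. ]
-1 rotvec deg [  -0.  -180.    -0.7] shift in goal axes [-1.2  0.8 -2. ] shift in present axes [1.2 0.8 2. ]
```

View pics/wrist4.png

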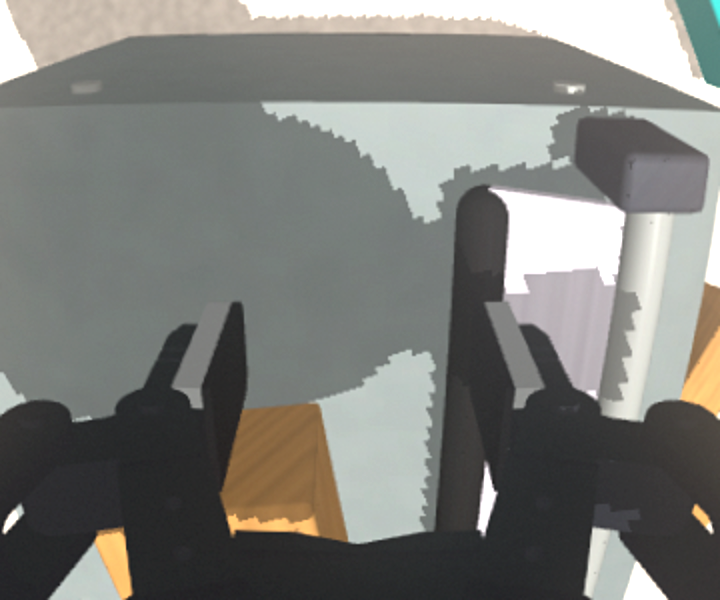

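View pics/scene4.png

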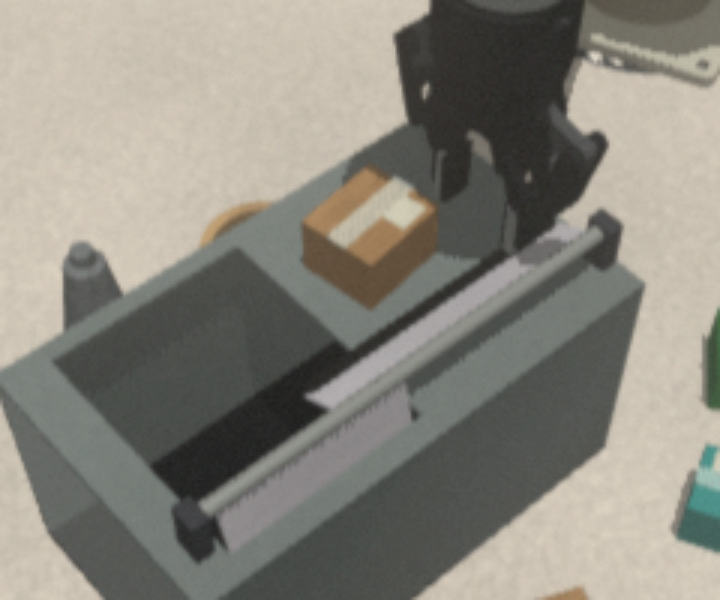

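The flap is nearly fully open and the carton is untouched. I'll press the last few millimetres and move the pushing finger slightly right so it's behind the carton's centre.

```bash
python3 -m inch '0 0 0 -1 2 0 0.41; 0 0 0 0 1.5 0 0.41; 0 0 0 0 0 0 0.41';python3 rel.py -114 28 181; python3 -m inch '0 0 0 -0.5 1.5 0 0.41; 0 0 0 0 0 0 0.41';python3 rel.py -114 28 181
```

```text
clock: 11.9
eef_pos: [0.482, 0.0538, 0.1819]
tool_rot: [0.584, 0.404, -0.399, -0.581]
ft_force: [-1.8, -1.3, 7.8]
grip_width: 0.05
t 11.9 box-frame TCP mm [-111.9   29.2  181.9] width 50.0 F box [-1.2 -1.9  7.8] q [ 0.11  0.23 -0.14  1.19 -0.    0.48]
tool axes in box frame (cols)
 [[-0.002  0.008 -1.   ]
 [ 1.     0.003 -0.002]
 [ 0.003 -1.    -0.008]]
1 rotvec deg [0.5 0.1 0.2] shift in goal axes [-1.2  0.9  2.1] shift in present axes [-1.2  0.9  2.1]
-1 rotvec deg [   0.3 -179.9   -0.7] shift in goal axes [ 1.2  0.9 -2.1] shift in present axes [-1.2  0.9  2.1]
clock: 12.15
eef_pos: [0.4821, 0.0541, 0.1808]
tool_rot: [0.584, 0.404, -0.398, -0.581]
ft_force: [-1.2, 1.5, 9.2]
grip_width: 0.0505
t 12.15 box-frame TCP mm [-111.8   29.5  180.8] width 50.5 F box [-1.6  1.   9.2] q [ 0.11  0.23 -0.14  1.19  0.    0.48]
tool axes in box frame (cols)
 [[-0.002  0.008 -1.   ]
 [ 1.     0.005 -0.002]
 [ 0.005 -1.    -0.008]]
1 rotvec deg [0.5 0.1 0.3] shift in goal axes [-1.5 -0.2  2.2] shift in present axes [-1.5 -0.2  2.2]
-1 rotvec deg [   0.5 -179.9   -0.7] shift in goal axes [ 1.5 -0.2 -2.2] shift in present axes [-1.5 -0.2  2.2]
```

```bash
python3 -m inch '0 0 0 -1 1.5 0 0.41; 0 0 0 0 0 0 0.41';python3 rel.py -114 28 181; python3 -m inch '0 0 0 0 0.5 -5 0.41; 0 0 0 0 0 -7 0.41; 0 0 0 0 0 -4 0.41; 0 0 0 0 0 0 0.41';python3 rel.py -100 28 180;  python3 - <<'E'
from h import *
from workcell import bot
for c in ["scene","top"]:
    d=bot.camera(c);im=d["color"]
    if c=="scene": im=cv2.resize(im[120:320,190:430],None,fx=3,fy=3)
    else: im=cv2.resize(im[140:350,240:430],None,fx=2.6,fy=2.6)
    cv2.imwrite(f"pics/{c}5.png",np.clip(im*1.3,0,255).astype('uint8'))
E
```

```text
clock: 12.4
eef_pos: [0.4823, 0.0543, 0.1798]
tool_rot: [0.583, 0.406, -0.397, -0.581]
ft_force: [-1.8, 3.3, 10.9]
grip_width: 0.0504
t 12.4 box-frame TCP mm [-111.8   29.8  179.8] width 50.4 F box [-2.8  2.4 10.9] q [ 0.11  0.23 -0.14  1.18  0.    0.47]
tool axes in box frame (cols)
 [[-0.003  0.009 -1.   ]
 [ 1.     0.008 -0.003]
 [ 0.008 -1.    -0.009]]
1 rotvec deg [0.5 0.2 0.5] shift in goal axes [-1.8 -1.2  2.2] shift in present axes [-1.8 -1.2  2.2]
-1 rotvec deg [   0.7 -179.8   -0.8] shift in goal axes [ 1.8 -1.2 -2.2] shift in present axes [-1.8 -1.2  2.2]
clock: 12.9
eef_pos: [0.495, 0.0485, 0.179]
tool_rot: [-0.582, -0.404, 0.399, 0.582]
ft_force: [-5.7, 2.4, 13.0]
grip_width: 0.0502
t 12.9 box-frame TCP mm [-97.8  28.9 179. ] width 50.2 F box [-6.2  0.2 13. ] q [ 0.1   0.26 -0.11  1.2   0.    0.46]
tool axes in box frame (cols)
 [[-0.003  0.004 -1.   ]
 [ 1.     0.006 -0.003]
 [ 0.006 -1.    -0.004]]
1 rotvec deg [0.2 0.2 0.4] shift in goal axes [-0.9 -1.   2.2] shift in present axes [-0.9 -1.   2.2]
-1 rotvec deg [   0.6 -179.8   -0.4] shift in goal axes [ 0.9 -1.  -2.2] shift in present axes [-0.9 -1.   2.2]
```

View pics/scene5.png

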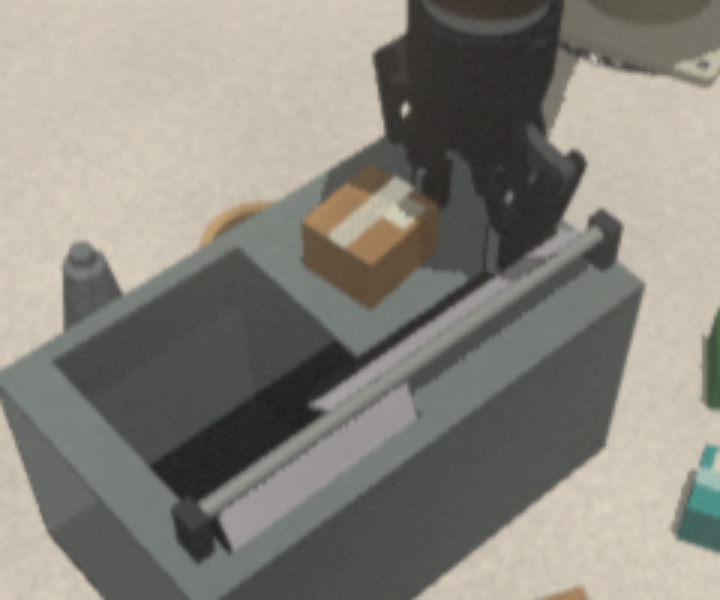

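The flap is fully open (at the stop, about 11–13 N) and the finger slides along the bar. Now I'll push.

```bash
python3 -m inch '0 0 0 0 0 -6 0.41; 0 0 0 0 0 -6 0.41; 0 0 0 0 0 -6 0.41; 0 0 0 0 0 -6 0.41; 0 0 0 0 0 0 0.41';python3 rel.py -60 28 179;  python3 - <<'E'
from h import *
from workcell import bot
for c in ["scene","top"]:
    d=bot.camera(c);im=d["color"]
    if c=="scene": im=cv2.resize(im[120:320,190:430],None,fx=3,fy=3)
    else: im=cv2.resize(im[140:350,240:430],None,fx=2.6,fy=2.6)
    cv2.imwrite(f"pics/{c}6.png",np.clip(im*1.3,0,255).astype('uint8'))
E
```

```text
clock: 13.62
eef_pos: [0.5174, 0.0398, 0.1791]
tool_rot: [0.582, 0.404, -0.399, -0.582]
ft_force: [-6.6, 2.4, 12.2]
grip_width: 0.0506
t 13.62 box-frame TCP mm [-73.8  28.8 179.1] width 50.6 F box [-7.  -0.1 12.2] q [ 0.07  0.3  -0.05  1.21  0.    0.44]
tool axes in box frame (cols)
 [[-0.003  0.004 -1.   ]
 [ 1.     0.006 -0.003]
 [ 0.006 -1.    -0.004]]
1 rotvec deg [0.2 0.2 0.3] shift in goal axes [ -0.8   0.1 -13.8] shift in present axes [ -0.9   0.1 -13.8]
-1 rotvec deg [   0.5 -179.8   -0.4] shift in goal axes [ 0.8  0.1 13.8] shift in present axes [ -0.9   0.1 -13.8]
```

View pics/scene6.png

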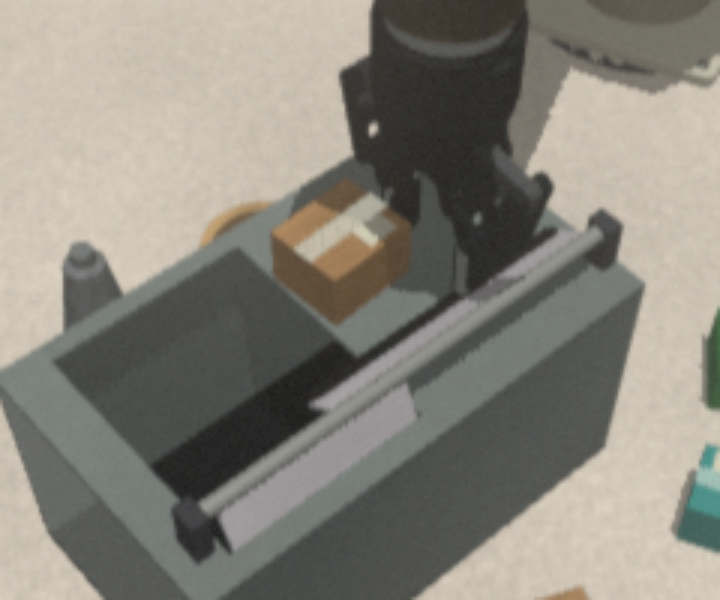

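The carton is sliding straight toward the sill with the flap still fully open. I'll continue.

```bash
python3 -m inch '0 0 0 0 0 -7 0.41; 0 0 0 0 0 -7 0.41; 0 0 0 0 0 -7 0.41; 0 0 0 0 0 -6 0.41; 0 0 0 0 0 -6 0.41; 0 0 0 0 0 -6 0.41; 0 0 0 0 0 0 0.41';python3 rel.py -60 28 179;  python3 - <<'E'
from h import *
from workcell import bot
for c in ["scene","top"]:
    d=bot.camera(c);im=d["color"]
    if c=="scene": im=cv2.resize(im[120:320,190:430],None,fx=3,fy=3)
    else: im=cv2.resize(im[140:350,240:430],None,fx=2.6,fy=2.6)
    cv2.imwrite(f"pics/{c}7.png",np.clip(im*1.3,0,255).astype('uint8'))
E
```

```text
clock: 14.6
eef_pos: [0.5538, 0.0258, 0.1792]
tool_rot: [0.582, 0.404, -0.399, -0.582]
ft_force: [-5.4, 2.7, 10.9]
grip_width: 0.0506
t 14.6 box-frame TCP mm [-34.8  28.7 179.2] width 50.6 F box [-6.   0.6 10.9] q [0.04 0.37 0.05 1.24 0.   0.41]
tool axes in box frame (cols)
 [[-0.003  0.004 -1.   ]
 [ 1.     0.005 -0.003]
 [ 0.005 -1.    -0.004]]
1 rotvec deg [0.2 0.2 0.3] shift in goal axes [-0.7  0.2 25.2] shift in present axes [-0.7  0.1 25.2]
-1 rotvec deg [   0.5 -179.8   -0.4] shift in goal axes [  0.7   0.2 -25.2] shift in present axes [-0.7  0.1 25.2]
```

View pics/scene7.png

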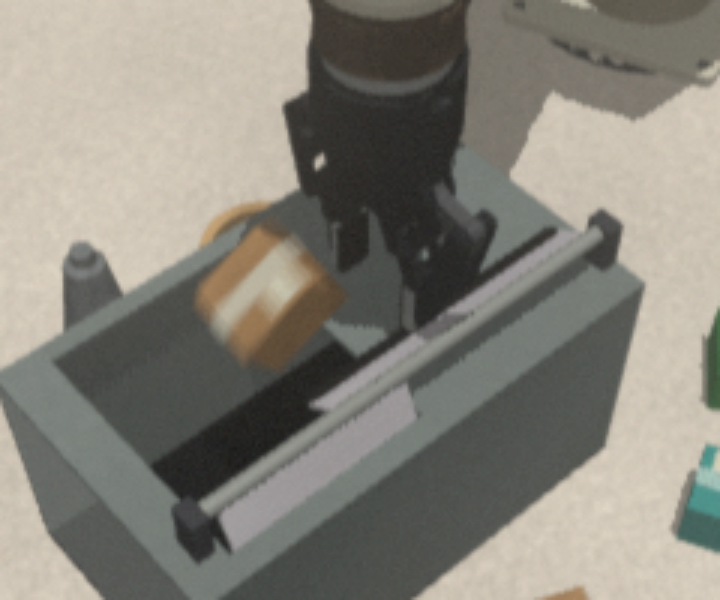

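View pics/top7.png

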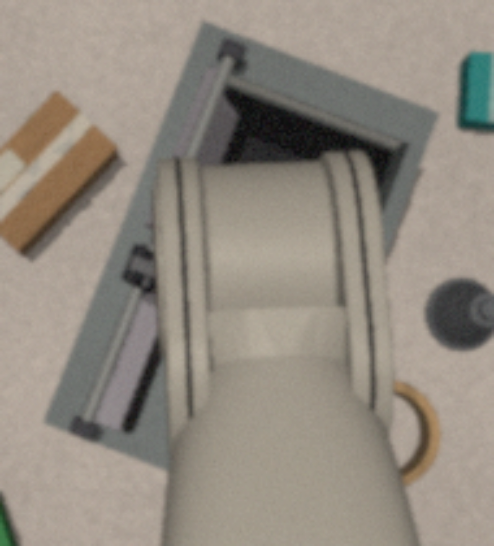

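The carton is tipping over the sill in free fall. I'll wait a moment while holding the bar down.

```bash
python3 -m inch '0 0 0 0 0 -4 0.41; 0 0 0 0 0 -4 0.41; 0 0 0 0 0 0 0.41; 0 0 0 0 0 0 0.41; 0 0 0 0 0 0 0.41';python3 rel.py -60 28 179;  python3 - <<'E'
from h import *
from workcell import bot
for c in ["scene","top","wrist"]:
    d=bot.camera(c);im=d["color"]
    if c=="scene": im=cv2.resize(im[120:320,190:430],None,fx=3,fy=3)
    if c=="top": im=cv2.resize(im[140:350,240:430],None,fx=2.6,fy=2.6)
    cv2.imwrite(f"pics/{c}8.png",np.clip(im*1.6,0,255).astype('uint8'))
E
```

```text
clock: 15.32
eef_pos: [0.5611, 0.023, 0.1792]
tool_rot: [0.582, 0.404, -0.399, -0.582]
ft_force: [-5.6, 1.6, 10.1]
grip_width: 0.0506
t 15.32 box-frame TCP mm [-26.9  28.7 179.2] width 50.6 F box [-5.7 -0.5 10.1] q [0.04 0.38 0.07 1.25 0.   0.4 ]
tool axes in box frame (cols)
 [[-0.003  0.004 -1.   ]
 [ 1.     0.005 -0.003]
 [ 0.005 -1.    -0.004]]
1 rotvec deg [0.2 0.2 0.3] shift in goal axes [-0.7  0.2 33.1] shift in present axes [-0.6  0.1 33.1]
-1 rotvec deg [   0.5 -179.8   -0.4] shift in goal axes [  0.7   0.2 -33.1] shift in present axes [-0.6  0.1 33.1]
```

View pics/scene8.png

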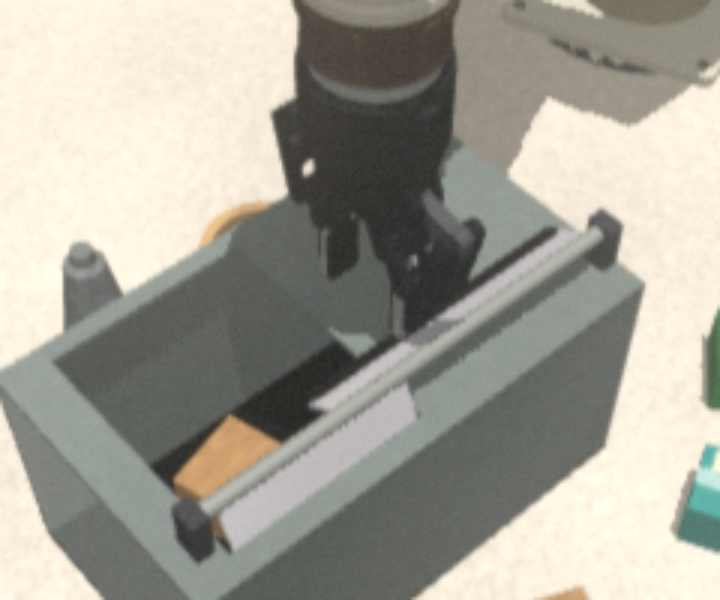

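View pics/wrist8.png

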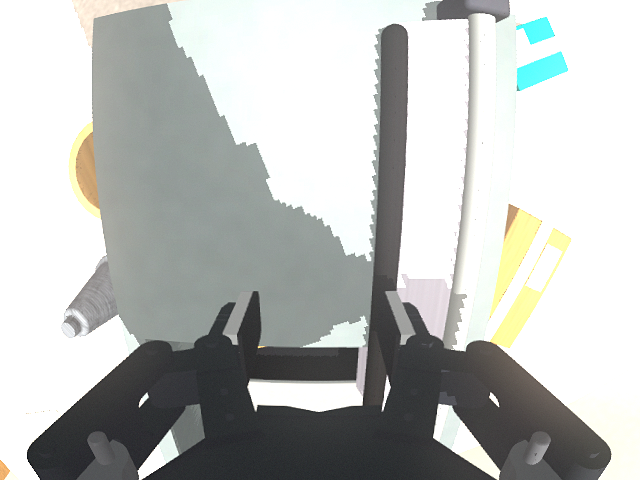

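The carton is lying in the box and the deck is clear. I'll raise the finger back along the arc so the flap shuts gently.

```bash
python3 -m inch '0 0 0 -1 -3 0 0.41; 0 0 0 -2 -4 0 0.41; 0 0 0 -1.5 -4 0 0.41; 0 0 0 -1 -4 0 0.41; 0 0 0 -0.5 -4 0 0.41; 0 0 0 0.5 -4 0 0.41; 0 0 0 0.5 -4 0 0.41; 0 0 0 1 -4 0 0.41; 0 0 0 1.5 -4 0 0.41; 0 0 0 2 -4 0 0.41; 0 0 0 1 -4 0 0.41; 0 0 0 0 -6 0 0.41'; python3 -m inch '0 0 0 0 -15 0 0.41; 0 0 0 0 -30 0 0.41; 0 0 0 0 -30 0 0.41; 0 0 0 0 0 35 0.41; 0 0 0 0 0 45 0.41; 0 0 0 0 0 45 0.41; 0 0 0 0 0 35 0.41; 0 0 0 0 0 0 0.41'; python3 rel.py;  python3 - <<'E'
from h import *
from workcell import bot
for c in ["scene","top"]:
    d=bot.camera(c);im=d["color"]
    if c=="scene": im=cv2.resize(im[120:400,120:470],None,fx=2,fy=2)
    if c=="top": im=cv2.resize(im[130:380,190:450],None,fx=2.4,fy=2.4)
    cv2.imwrite(f"pics/{c}9.png",np.clip(im*1.6,0,255).astype('uint8'))
E
```

```text
clock: 16.98
eef_pos: [0.5612, 0.0214, 0.2264]
tool_rot: [0.583, 0.402, -0.4, -0.581]
ft_force: [-0.0, -0.2, -0.2]
grip_width: 0.0506
clock: 17.98
eef_pos: [0.4104, 0.0793, 0.3026]
tool_rot: [0.584, 0.404, -0.399, -0.58]
ft_force: [-0.1, -0.5, -0.2]
grip_width: 0.0504
t 17.98 box-frame TCP mm [-187.8   27.4  302.6] width 50.4 F box [ 0.1 -0.5 -0.2] q [ 0.19  0.05 -0.04  1.48 -0.    0.55]
tool axes in box frame (cols)
 [[-0.003  0.008 -1.   ]
 [ 1.     0.003 -0.003]
 [ 0.003 -1.    -0.008]]
```

View pics/scene9.png

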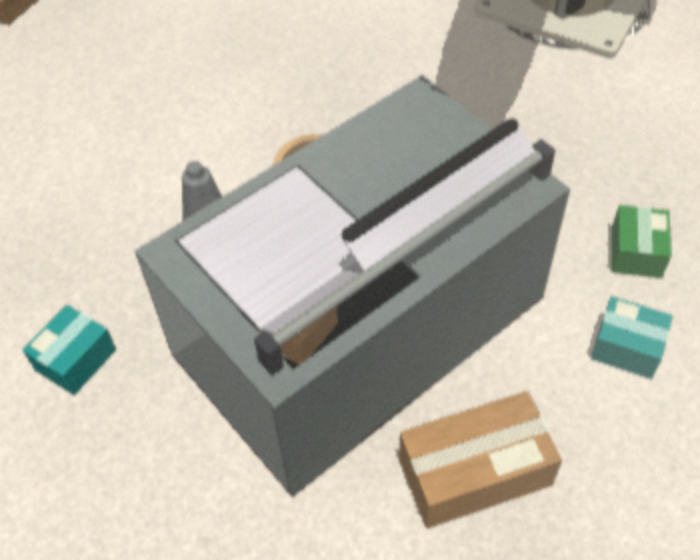

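View pics/top9.png

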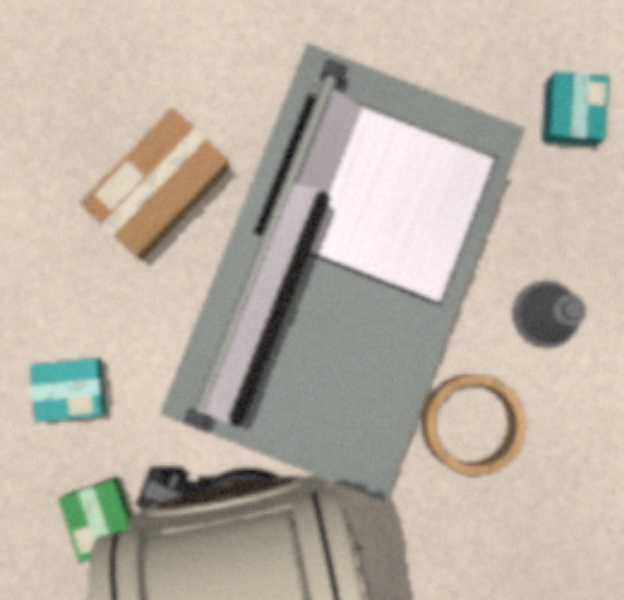

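```bash
python3 - <<'E'
from h import *
from workcell import bot
box=np.load("box.npy");c,s=np.cos(box[2]),np.sin(box[2])
d=bot.camera("scene");im=d["color"]
cv2.imwrite("pics/z10.png",np.clip(cv2.resize(im[210:340,180:360],None,fx=4,fy=4,interpolation=cv2.INTER_CUBIC)*2.0,0,255).astype('uint8'))
for z in (.01,.03,.05,.07,.1,.13):
    for uv in ([275,287],):
        q=back(d,uv,z)[0]-[box[0],box[1],0];print(z,(1000*np.array([c*q[0]+s*q[1],-s*q[0]+c*q[1]])).round())
E
```

```text
0.01 [46. -1.]
0.03 [53. 10.]
0.05 [59. 20.]
0.07 [66. 31.]
0.1 [76. 47.]
0.13 [87. 62.]
```

View pics/z10.png

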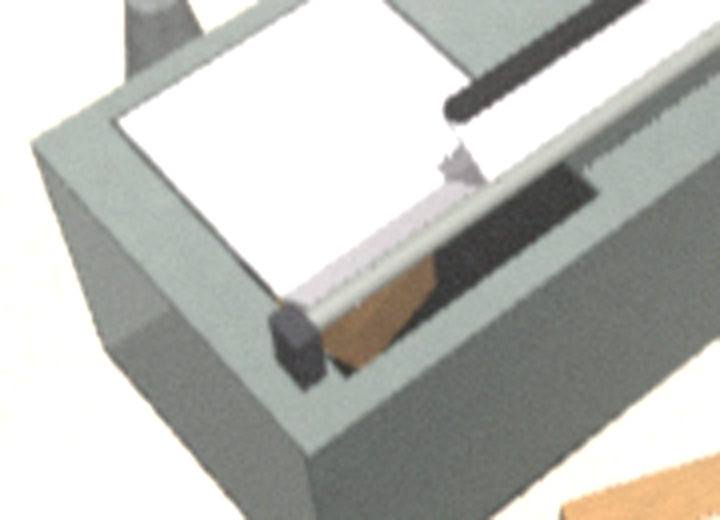

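```bash
python3 - <<'E'
from workcell import bot
print(bot.get_obs()["clock"]); print(bot.job_done())
E
```

```text
18.125
the job is handed in; nothing more can be done
None
```

The carton is in the drop box and the flap is shut; I handed the job in at 18.1 s of the 42 s allowed.

- **Pressing the bar:** The first press sat on the bar's right shoulder, with about 20 N sideways, and half-opened the flap. I lifted off before touching the carton, re-seated the finger farther left and pressed the flap fully open, with 11–13 N at the stop.
- **Pushing the carton:** With the bar held down, I slid along it and pushed the carton over the sill with the other finger. I then let the bar up slowly.
- **Last checks:** The pictures show the flap flush and the deck empty. Through the hinge slot the brown carton appears inside the box, in a position that fits lying on the floor; I could only see part of it there. The bystanders and look-alikes look unmoved by eye; I did not measure them. The wrist force is near zero and the gripper is clear of everything.
- **Wrist joint limit:** On the approach the last joint reached its 3.14 rad limit in free air. I switched to the equivalent orientation half a turn round. None of the readings showed it past its range.

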